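Index the rotary table one notch

ROBOT

A 6-joint arm with a two-finger parallel gripper is mounted at the origin on the work surface. World frame = base frame: x ahead of the robot, y to its left, z up, the work surface at z = 0. Lengths are in m, angles in rad, forces in N, time in s.
With the tool pointing down it reaches from about 0.15 to 0.775 m from the base axis. Payload 6.1 kg.
Tool frame: the origin (TCP) lies midway between the tips of the shut fingers; the grasp point (between the pads) lies 19 mm behind it (robot.grip_depth is the distance from the TCP to the grasp point, in m); z points along the fingers, y is the direction in which the jaws open and shut (so a half turn about z gives the same grasp; the last joint's range is limited). The gripper opens to 85 mm and grips with 20 to 120 N. Pads are 22 mm wide; open, the fingers measure 114 mm over their backs; the gripper's body (76 mm by 85 mm) begins 54 mm behind the grasp point. The pads swing forward as they close: fully open they stand 13 mm farther back than shut.
Start: joints at [1.345, 0.126, -0.04, 1.405, 0, 1.571], TCP at [0.118, 0.512, 0.231] pointing down, gripper open.
Joint ranges: [-2.72, 2.72], [-0.95, 1.95], [-1.27, 1.35], [-1.78, 2.02], [-1.46, 1.47], [-3.14, 3.14]. Speed limits (rad/s): [2.39, 2.39, 3.01, 3.14, 3.14, 3.14].

INTERFACE

Orientations are given as a 3x3 rotation matrix whose columns are the frame's x, y, z axes.
In Python, from bench import telemetry, vision, robot gives the robot as it stands.
- The arm moves only by the tool drive_tool, never from a script. Its argument "targets" is a list of rows, each an object of numbers: "x", "y", "z": the shift along the tool's x, y, z in m; "turn": the turn about the tool's z in rad; "hand": the gripper command: -1 is shut, 1 is fully open, values between are in proportion. A call has 1 to 20 rows; each row is the pose to reach, as a shift and turn from the pose commanded when the call began, along the tool's axes at that moment; what a row does not reach only later rows make up. A row lasts 1/8 s, in which the tool goes at most 62.5 mm and 10.7 degrees, less where a joint would pass 70% of its speed; a pose out of reach is approached as far as the arm can. A call with a gripper value outside its range is refused whole. The fingers move at their own pace and stop on an object; "grip_force" is the grip in N (left out, the last holds). Time passes only in rows, so rows that repeat a pose let the fingers close. It gives the time, the measured TCP pose, the force and the opening at its end, in the units of the state.
- telemetry.read_state(): the state, without advancing time (a new reading comes with each control period).
- vision.capture(name): name is "side" or "top"; returns a dict with "frame" (384x512x3 uint8, red, green, blue), "K" (3x3 intrinsics, pixels), "extrinsics" (4x4, takes a point from camera to world coordinates). Camera axes: x right, y up, looking along -z (the intrinsics and any distortion apply to the point x, -y, -z); pixel columns grow to the right and rows downward; lengths in m; the calibration is good to about 2 mm. A picture is of the moment at which its call begins. There is no depth.
- robot.finish_job(): hands the job in, once; it reports no verdict.
Trained networks look in the newest picture that a camera, given by its name, has taken for a name from the list of things; names that differ only in an ending like _2 or _b are one class to them, and where a whole thing is asked for, a point or a joint stands for the part that bears it (a point fixed in the world has none). Each returns a list of dicts, best first, with "p" (0 to 1); they miss things now and then, are a little off and sometimes report something else, mostly with a low value. They report only what shows in the picture. A call takes as long as a camera call.
- vision.outline_of(camera, label): "mask" (384x512 bool, what is visible of it) and "position" ([column, row] in pixels, amid what is visible of it).
The state is a dict: "clock": time; "q": joint angles; "joint_velocities": joint speeds; "joint_torque": joint torques, N m; "position": TCP position; "orientation": TCP orientation; "wrist_force": force on the tool from outside, world axes, zero at the start; "wrist_torque": the same for the moment, N m; "finger_gap": opening from 0.0 (shut) to 1.0 (fully open).
Only numpy, scipy, OpenCV 4.12 (cv2) and the standard library are available. Lean on these libraries where they do the work, as an engineer would, in place of code of your own. Each camera call takes 0.05 s, during which the arm holds its last target.

TASK

The rotary table with the pump bolted on it is locked by its spring plunger. With a fingertip press the plunger in and, pushing against the upright lug beside it, turn the table clockwise (seen from above) to the very next notch, so that the plunger springs fully out again and locks the table there; then let go and leave everything untouched. Do not overrun that notch or turn the table the other way, and leave the loose things on the bench where they are.

Things in the scene. Friction and masses are not known exactly. Their poses are not given: they have to be found in the camera images.
- indexer: The rotary table's fixed part; origin on the turning axis, at bench level. Round grey housing 264 mm across, with four bolted feet reaching 161 mm from the axis. Inside its rim a fixed flat steel ring, upper face 38 mm above the bench, with eight 11 mm wide notches cut through it, one every 45 degrees.
- axis (a point): Point on the vertical turning axis, 40 mm above the bench, level with the upper face of the turning aluminium disc (216 mm across). A small aluminium pump (flange 80 mm across, top 100 mm above the bench, side port reaching 44 mm from the axis) is bolted on the middle of the disc and turns with it.
- plunger_top (a point): Centre of the top of the plunger's black cap: a low round button 36 mm across (flat top 26 mm across), 6 mm thick, standing on the disc 85 mm from the turning axis, top 57 mm above the bench when out. Pressed, it goes straight down (about 4 N to start, 8 N fully in) and it springs back up. It travels round with the disc.
- tongue (a point): Top of the outer end of the plunger's 7 mm wide brass tongue, 115 mm from the axis. It stands in a ring notch and locks the disc; with the cap pressed 7 mm or more it is below the ring and the disc can turn. Hold the cap in until the tongue has left its notch (at least 0.15 rad); if let go after that, it slides under the ring and springs up by itself in the next notch.
- lug_face (a point): Middle of the face of the upright steel lug fixed on the disc, 22 mm from the cap's centre on its clockwise side (seen from above). The face looks back at the cap; it is 34 mm wide along the radius, upright, from 40 to 88 mm above the bench; this point is 70 mm above the bench. The lug is 10 mm thick, braced behind. A finger on the cap that pushes on this face turns the disc clockwise.
- turntable (a joint): Angle of the disc in rad, 0 at the starting notch, growing clockwise seen from above; the next notch is at 0.785. About 0.02 rad of play each way in a notch. It turns with light friction (about 0.15 N m) and stays where it is left.
- plunger (a joint): How far the plunger is pressed in, m: 0 fully out (locked in a notch), 0.0105 fully in; about 0.006 when the tongue rubs under the ring between notches.
- hex_holder: Green plastic hex key holder, block 45 x 85 x 30 mm with six upright bent keys up to 110 mm high; origin at the centre of its underside. Loose; leave alone.
- ratchet: Chrome ratchet handle lying flat, about 182 mm long along its x axis, head 34 mm across, 28 mm high; origin at its underside near mid-length. Loose; leave alone.
- reflector: White plastic reflector lying on the bench, 50 x 90 x 10 mm with a small mounting block on top (22 mm high in all); origin at the centre of its underside. Loose; leave alone.

How it is judged:
By the outcome, as a careful person would: the job done as asked, in the order asked, and still so for the second after the job is handed in, with the robot touching nothing.
It also fails if it takes over 42 s, if anything falls off the work surface, if the arm or the gripper's body presses on something with over 40 N, if the wrist force passes 120 N, or if a joint passes its speed limit or range.

## Working session

There is one attempt and no reset: what is moved stays moved. The work goes in short steps, Python scripts to look and compute and a tool call to move; the robot and the scene stay as the last step left them, time stands still between calls to the robot, and variables do not carry over. Pictures are saved under pics/ and viewed, and the job is handed in when it is done.

Besides the shell and the picture viewer there is one more tool, called after "Emit:" as name(argument=value, ...), one argument or row to a line, values as JSON. drive_tool: Moves the arm, as the interface text tells. Its arguments: {"type":"object","properties":{"targets":{"type":"array"},"grip_force":{"type":"number"}},"required":["targets"]}

```bash
mkdir -p pics; ls; cat > h.py <<'E'
import numpy as np, cv2
from bench import telemetry, vision, robot
def shot(cam,name):
    c=vision.capture(cam); cv2.imwrite('pics/'+name,cv2.cvtColor(c['frame'],cv2.COLOR_RGB2BGR)); return c
def ray(c,px):
    K=np.array(c['K']);E=np.array(c['extrinsics'])
    d=c.get('distortion',None)
    v=np.linalg.inv(K)@np.array([px[0],px[1],1.]); v=np.array([v[0],-v[1],-v[2]])
    return E[:3,3],E[:3,:3]@v
def atz(c,px,z):
    o,d=ray(c,px); return o+d*(z-o[2])/d[2]
def proj(c,P):
    K=np.array(c['K']);E=np.array(c['extrinsics'])
    p=E[:3,:3].T@(np.array(P)-E[:3,3]); u=K@np.array([p[0],-p[1],-p[2]]); return u[:2]/u[2]
def tri(c1,p1,c2,p2):
    o1,d1=ray(c1,p1);o2,d2=ray(c2,p2)
    A=np.stack([d1,-d2],1); s=np.linalg.lstsq(A,o2-o1,rcond=None)[0]
    a=o1+d1*s[0];b=o2+d2*s[1]; return (a+b)/2,np.linalg.norm(a-b)
E
python3 - <<'E'
from h import *
import pickle
C={k:shot(k,k+'0.png') for k in('side','top')}
pickle.dump(C,open('c0.pkl','wb'))
print(C['top'].keys())
for k in C: print(k,np.round(C[k]['K'],1).tolist(),np.round(C[k]['extrinsics'],3).tolist())
for l in ['indexer','axis','plunger_top','tongue','lug_face','hex_holder','ratchet','reflector']:
  for k in C:
    r=vision.outline_of(k,l)
    print(l,k,[(round(x['p'],2),np.round(x['position'],1).tolist(),int(np.sum(x['mask']))) for x in r[:3]])
s=telemetry.read_state();print({k:np.round(v,3).tolist() for k,v in s.items()})
E
```

```text
pics
dict_keys(['frame', 'K', 'extrinsics'])
side [[367.8, 0.0, 253.2], [0.0, 367.8, 188.3], [0.0, 0.0, 1.0]] [[0.767, 0.428, -0.478, -0.037], [-0.642, 0.534, -0.551, -0.564], [0.02, 0.729, 0.684, 0.79], [0.0, 0.0, 0.0, 1.0]]
top [[441.2, 0.0, 251.5], [0.0, 441.2, 191.1], [0.0, 0.0, 1.0]] [[0.024, 0.993, -0.119, 0.289], [-1.0, 0.026, 0.014, 0.01], [0.017, 0.119, 0.993, 1.429], [0.0, 0.0, 0.0, 1.0]]
indexer side []
indexer top [(0.79, [233.7, 147.0], 5736)]
axis side [(0.59, [277.7, 175.9], 4353)]
axis top [(0.84, [229.5, 149.4], 5673)]
plunger_top side [(0.67, [271.5, 184.4], 78)]
plunger_top top [(0.39, [246.8, 167.8], 107)]
tongue side [(0.57, [271.9, 182.0], 95)]
tongue top []
lug_face side [(0.57, [273.9, 169.5], 2470)]
lug_face top [(0.74, [232.3, 146.7], 3474)]
hex_holder side [(0.97, [170.2, 165.1], 525), (0.52, [208.6, 140.4], 223), (0.27, [268.2, 185.2], 90)]
hex_holder top [(0.74, [154.6, 220.7], 518)]
ratchet side []
ratchet top [(0.81, [358.8, 149.6], 336)]
reflector side [(0.79, [210.8, 140.0], 218)]
reflector top [(0.91, [140.9, 153.4], 402), (0.73, [246.7, 168.5], 98)]
{'clock': 0.9, 'q': [1.345, 0.126, -0.04, 1.405, 0.0, 1.571], 'joint_velocities': [0.002, 0.0, -0.001, -0.002, 0.001, -0.0], 'joint_torque': [0.002, -43.569, 35.309, 0.001, 0.0, -0.0], 'position': [0.118, 0.512, 0.231], 'orientation': [[-0.975, 0.224, -0.0], [0.224, 0.975, 0.0], [0.0, 0.0, -1.0]], 'wrist_force': [-0.357, -0.632, -0.441], 'wrist_torque': [-0.009, -0.019, 0.046], 'finger_gap': 1.001}
```

```bash
python3 - <<'E'
import cv2
a=cv2.imread('pics/top0.png');cv2.imwrite('pics/top0z.png',cv2.resize(a[80:230,130:330],None,fx=4,fy=4,interpolation=cv2.INTER_CUBIC))
a=cv2.imread('pics/side0.png');cv2.imwrite('pics/side0z.png',cv2.resize(a[100:250,180:380],None,fx=4,fy=4,interpolation=cv2.INTER_CUBIC))
E
```

```text
(no output)
```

View pics/top0.png

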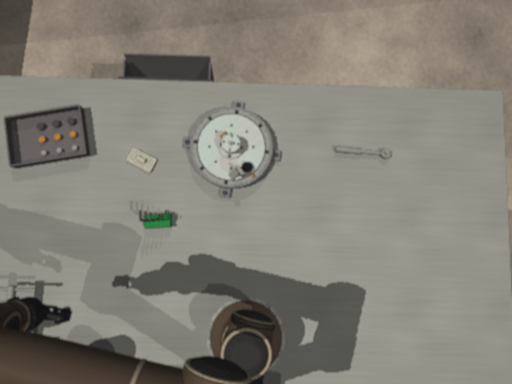

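View pics/side0.png

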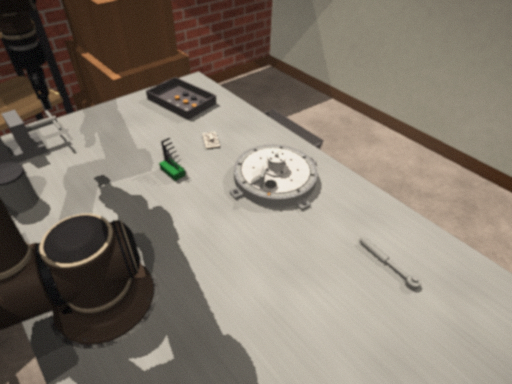

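View pics/top0z.png

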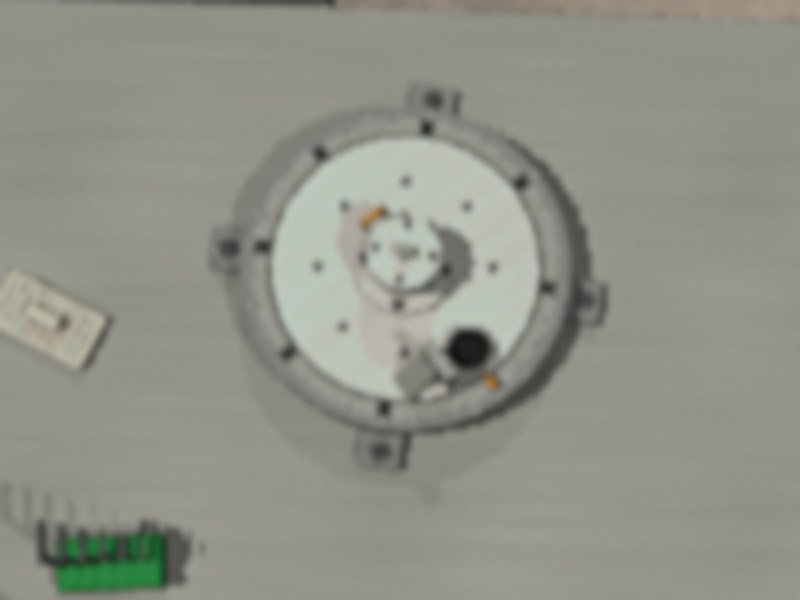

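View pics/side0z.png

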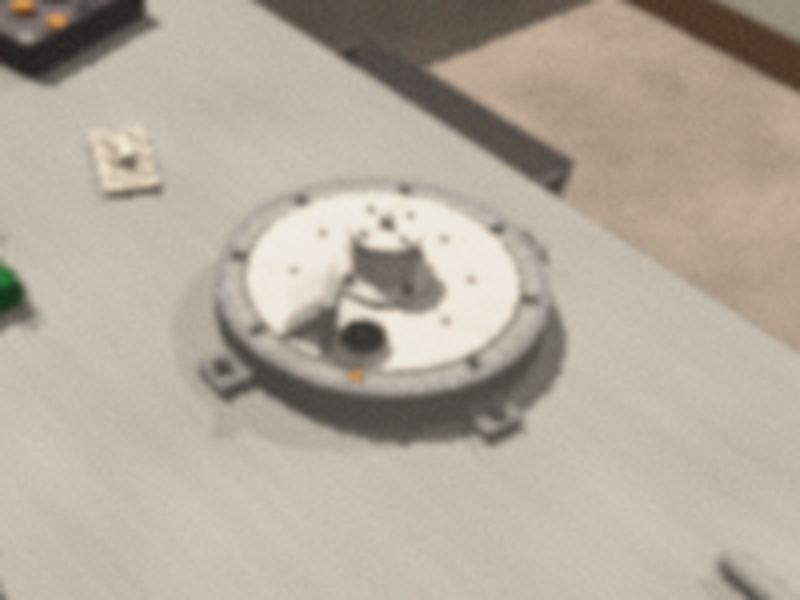

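```bash
python3 - <<'E'
from h import *
import pickle
C=pickle.load(open('c0.pkl','rb'));t,s=C['top'],C['side']
zt=lambda p:(130+(p[0]+.5)/4-.5,80+(p[1]+.5)/4-.5)
zs=lambda p:(180+(p[0]+.5)/4-.5,100+(p[1]+.5)/4-.5)
N=[(427,127),(521,182),(548,288),(490,381),(384,408),(289,352),(262,246),(320,153)]
P=np.array([atz(t,zt(p),.038) for p in N]);c=P.mean(0);print('axis top',c,np.linalg.norm(P-c,axis=1))
Ns=[(405,189),(498,228),(529,299),(475,363),(355,376),(257,329),(239,257),(302,200)]
Q=np.array([atz(s,zs(p),.038) for p in Ns]);c2=Q.mean(0);print('axis side',c2,np.linalg.norm(Q-c2,axis=1))
ct,cs=zt((468,349)),zs((362,335))
print('cap',tri(t,ct,s,cs),atz(t,ct,.057),atz(s,cs,.057))
print('tongue',P[3],Q[4], np.linalg.norm(P-P[3],axis=1))
for n,(a) in dict(top=(P,c),side=(Q,c2)).items():
    print(n,[round(float(np.degrees(np.arctan2(*(p-a[1])[1::-1]))),1) for p in a[0]])
cap=atz(t,ct,.057);print('cap rel',np.linalg.norm((cap-c)[:2]),np.degrees(np.arctan2(cap[1]-c[1],cap[0]-c[0])))
cap=atz(s,cs,.057);print('cap rel side',np.linalg.norm((cap-c2)[:2]),np.degrees(np.arctan2(cap[1]-c2[1],cap[0]-c2[0])))
# disc centre by color
for k,zf,x in (('top',zt,t),('side',zs,s)):
    r=vision.outline_of(k,'hex_holder')
    for m in r[:1]: print('hex',atz(x,m['position'],.015))
E
```

```text
axis top [0.59941743 0.06083443 0.038     ] [0.11661181 0.11652404 0.11596153 0.11517559 0.11598689 0.11575872
 0.11619865 0.11626131]
axis side [0.60165172 0.06613351 0.038     ] [0.1185928  0.11769896 0.11630372 0.11761731 0.11673786 0.11731684
 0.11635384 0.11702238]
cap (array([0.52929025, 0.00940653, 0.05723926]), np.float64(0.002250409124307165)) [0.53024788 0.00873294 0.057     ] [0.52846577 0.01014409 0.057     ]
tongue [ 0.50820778 -0.00949491  0.038     ] [ 0.50918656 -0.00512603  0.038     ] [0.21443767 0.16479324 0.08886904 0.         0.0871206  0.16196624
 0.21321453 0.23143536]
top [-7.0, -51.7, -97.1, -142.4, 173.4, 128.6, 83.3, 38.1]
side [38.2, -6.7, -52.0, -96.5, -142.4, 173.2, 129.3, 82.9]
cap rel 0.08659672394257155 -143.01136064562144
cap rel side 0.09214661629498892 -142.58293596940612
hex [0.35552525 0.29771532 0.015     ]
hex [0.3639331  0.31431573 0.015     ]
```

Emit:
drive_tool(
  targets=[
    {"x":-0.04,"y":-0.03,"z":0,"turn":0.05,"hand":-1},
    {"x":-0.08,"y":-0.06,"z":0,"turn":0.1,"hand":-1},
    {"x":-0.12,"y":-0.09,"z":0,"turn":0.16,"hand":-1},
    {"x":-0.16,"y":-0.12,"z":0,"turn":0.22,"hand":-1},
    {"x":-0.2,"y":-0.155,"z":0,"turn":0.28,"hand":-1},
    {"x":-0.24,"y":-0.185,"z":0,"turn":0.34,"hand":-1},
    {"x":-0.28,"y":-0.215,"z":0,"turn":0.4,"hand":-1},
    {"x":-0.32,"y":-0.245,"z":0,"turn":0.46,"hand":-1},
    {"x":-0.36,"y":-0.275,"z":0,"turn":0.52,"hand":-1},
    {"x":-0.4,"y":-0.305,"z":0,"turn":0.58,"hand":-1},
    {"x":-0.44,"y":-0.34,"z":0.02,"turn":0.64,"hand":-1},
    {"x":-0.48,"y":-0.37,"z":0.04,"turn":0.688,"hand":-1},
    {"x":-0.505,"y":-0.39,"z":0.08,"turn":0.688,"hand":-1},
    {"x":-0.515,"y":-0.3965,"z":0.1,"turn":0.688,"hand":-1},
    {"x":-0.515,"y":-0.3965,"z":0.1,"turn":0.688,"hand":-1},
    {"x":-0.515,"y":-0.3965,"z":0.1,"turn":0.688,"hand":-1},
    {"x":-0.515,"y":-0.3965,"z":0.1,"turn":0.688,"hand":-1},
  ],
)

```text
clock: 3.12
position: [0.5311, 0.0105, 0.1328]
orientation: [[-0.612, 0.791, 0.002], [0.791, 0.612, 0.0], [-0.001, 0.002, -1.0]]
wrist_force: [-0.4, -0.5, -0.3]
finger_gap: 0.001
```

```bash
python3 - <<'E'
from h import *
import pickle
C={k:shot(k,k+'1.png') for k in('side','top')}
pickle.dump(C,open('c1.pkl','wb'))
s=telemetry.read_state();print({k:np.round(v,3).tolist() for k,v in s.items()})
p=np.array(s['position']);R=np.array(s['orientation'])
for k,(x0,y0) in dict(side=(180,80),top=(130,80)).items():
    a=cv2.imread(f'pics/{k}1.png')
    z=cv2.resize(a[y0:y0+150,x0:x0+200],None,fx=4,fy=4,interpolation=cv2.INTER_CUBIC)
    for P,col in((p,(0,0,255)),(p*[1,1,0]+[0,0,.057],(0,255,0))):
        u=proj(C[k],P); print(k,u)
        cv2.circle(z,tuple(int(v) for v in ((u+.5-[x0,y0])*4)),3,col,-1)
    cv2.imwrite(f'pics/{k}1z.png',z)
E
```

```text
{'clock': 3.225, 'q': [0.02, 0.154, -0.224, 1.191, 0.0, 0.933], 'joint_velocities': [-0.002, 0.005, -0.004, -0.004, 0.0, -0.001], 'joint_torque': [-0.064, -44.547, 34.581, -0.007, -0.002, 0.001], 'position': [0.531, 0.01, 0.132], 'orientation': [[-0.612, 0.791, 0.002], [0.791, 0.612, 0.0], [-0.001, 0.002, -1.0]], 'wrist_force': [-1.042, 0.21, -0.212], 'wrist_torque': [-0.001, 0.033, 0.013], 'finger_gap': -0.0}
side [272.08926038 163.18332398]
side [270.68210228 182.95169719]
top [246.18562399 162.22085586]
top [246.07141788 166.62507372]
```

View pics/side1z.png

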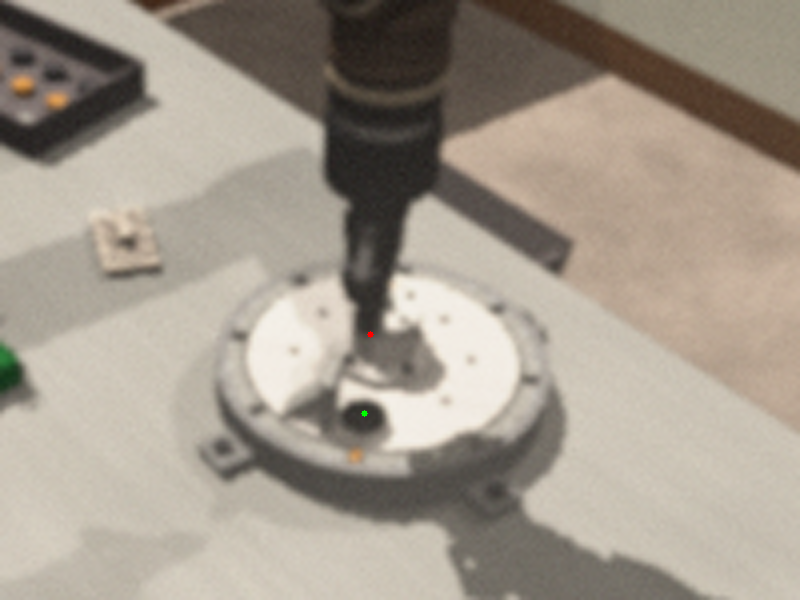

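View pics/top1z.png

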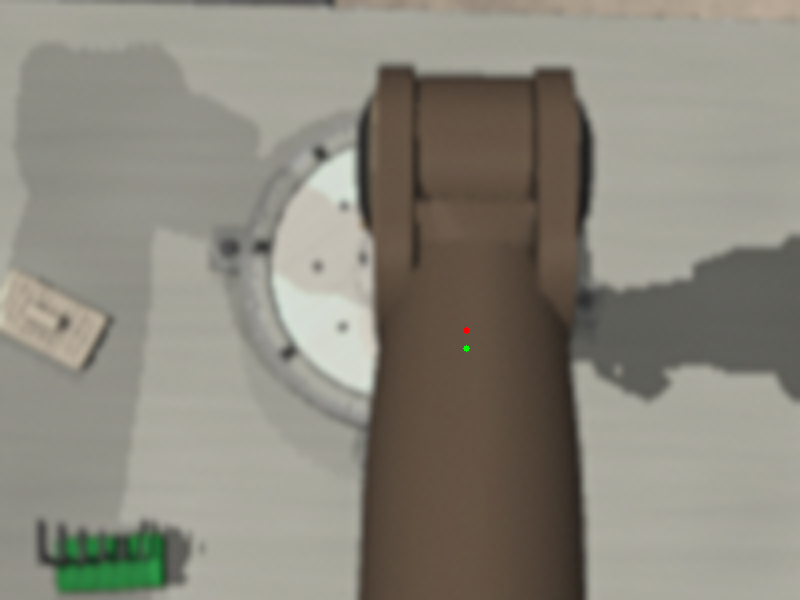

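Emit:
drive_tool(
  targets=[
    {"x":0,"y":0,"z":0.02,"turn":0,"hand":-1},
    {"x":0,"y":0,"z":0.04,"turn":0,"hand":-1},
    {"x":0,"y":0,"z":0.06,"turn":0,"hand":-1},
    {"x":0,"y":0,"z":0.068,"turn":0,"hand":-1},
    {"x":0,"y":0,"z":0.074,"turn":0,"hand":-1},
    {"x":0,"y":0,"z":0.078,"turn":0,"hand":-1},
    {"x":0,"y":0,"z":0.081,"turn":0,"hand":-1},
    {"x":0,"y":0,"z":0.081,"turn":0,"hand":-1},
  ],
)

```text
clock: 4.22
position: [0.531, 0.01, 0.051]
orientation: [[-0.611, 0.792, 0.001], [0.792, 0.611, 0.0], [-0.0, 0.001, -1.0]]
wrist_force: [-1.5, 0.4, 5.6]
finger_gap: 0.004
```

```bash
python3 - <<'E'
from h import *
s=telemetry.read_state();print({k:np.round(s[k],4).tolist() for k in('clock','position','wrist_force','wrist_torque')})
E
```

```text
{'clock': 4.225, 'position': [0.531, 0.01, 0.051], 'wrist_force': [-1.48, 0.412, 5.5725], 'wrist_torque': [0.1439, 0.4935, -0.0308]}
```

Emit:
drive_tool(
  targets=[
    {"x":0,"y":0,"z":0.002,"turn":0,"hand":-1},
    {"x":0,"y":0,"z":0.004,"turn":0,"hand":-1},
    {"x":0,"y":0,"z":0.004,"turn":0,"hand":-1},
  ],
)

```text
clock: 4.6
position: [0.5311, 0.01, 0.0472]
orientation: [[-0.611, 0.792, 0.001], [0.792, 0.611, 0.0], [-0.001, 0.001, -1.0]]
wrist_force: [-2.3, -0.5, 6.4]
finger_gap: -0.001
```

```bash
python3 - <<'E'
from h import *
s=telemetry.read_state();print({k:np.round(s[k],4).tolist() for k in('clock','position','wrist_force','wrist_torque')})
C=shot('side','side2.png')
a=cv2.imread('pics/side2.png');cv2.imwrite('pics/side2z.png',cv2.resize(a[100:250,180:380],None,fx=4,fy=4,interpolation=cv2.INTER_CUBIC))
E
```

```text
{'clock': 4.6, 'position': [0.5311, 0.01, 0.0472], 'wrist_force': [-2.3082, -0.5483, 6.3961], 'wrist_torque': [0.0413, 0.562, -0.0256]}
```

View pics/side2z.png

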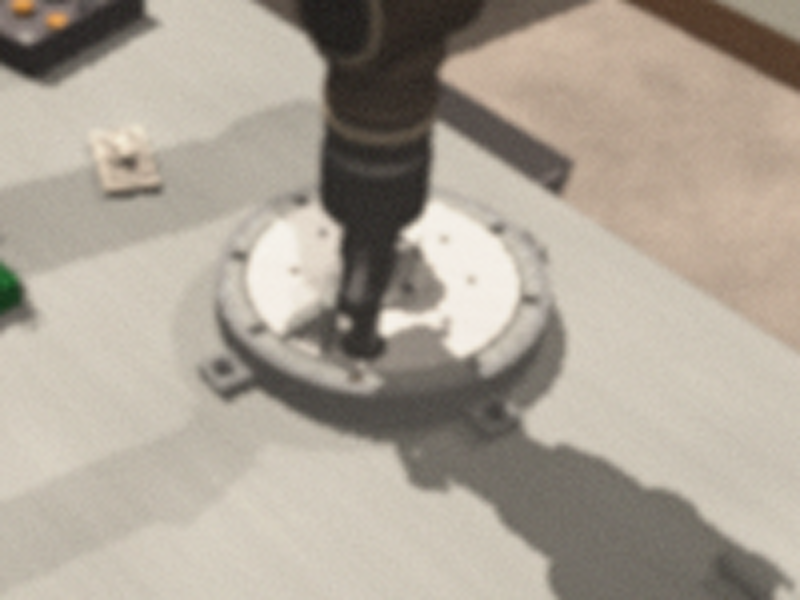

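Emit:
drive_tool(
  targets=[
    {"x":0.003,"y":0,"z":0.0005,"turn":0,"hand":-1},
    {"x":0.006,"y":0,"z":0.0005,"turn":0,"hand":-1},
    {"x":0.009,"y":0,"z":0.0005,"turn":0,"hand":-1},
    {"x":0.011,"y":0,"z":0.0005,"turn":0,"hand":-1},
    {"x":0.011,"y":0,"z":0.0005,"turn":0,"hand":-1},
  ],
)

```text
clock: 5.28
position: [0.5257, 0.0185, 0.0474]
orientation: [[-0.611, 0.792, 0.004], [0.792, 0.611, -0.001], [-0.003, 0.003, -1.0]]
wrist_force: [0.9, 0.0, 7.5]
finger_gap: 0.001
```

```bash
python3 - <<'E'
from h import *
s=telemetry.read_state();print({k:np.round(s[k],4).tolist() for k in('clock','position','wrist_force','wrist_torque')})
C=shot('side','side3.png')
a=cv2.imread('pics/side3.png');cv2.imwrite('pics/side3z.png',cv2.resize(a[100:250,180:380],None,fx=4,fy=4,interpolation=cv2.INTER_CUBIC))
E
```

```text
{'clock': 5.275, 'position': [0.5257, 0.0185, 0.0474], 'wrist_force': [0.9098, 0.0425, 7.4693], 'wrist_torque': [-0.1825, -0.1482, 0.0002]}
```

View pics/side3z.png

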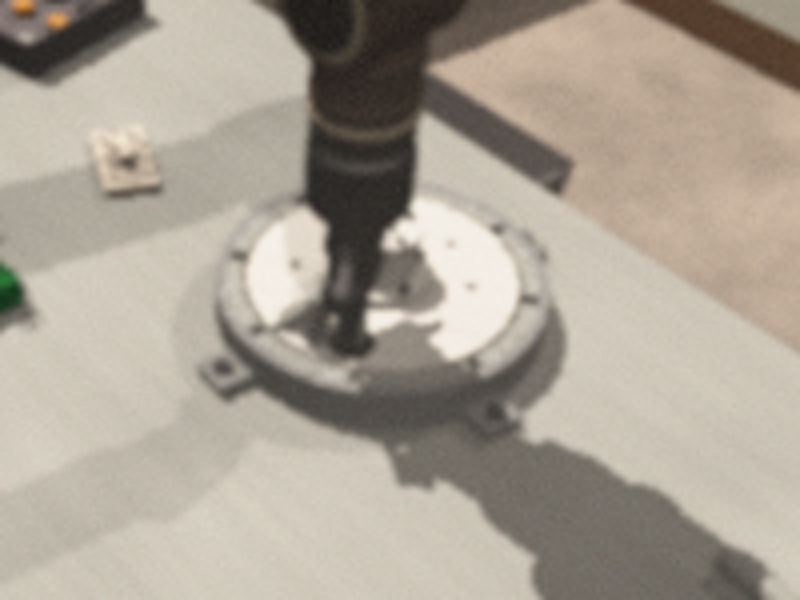

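Emit:
drive_tool(
  targets=[
    {"x":0.0043,"y":0.0006,"z":0,"turn":0.05,"hand":-1},
    {"x":0.0086,"y":0.0014,"z":0,"turn":0.1,"hand":-1},
    {"x":0.0128,"y":0.0025,"z":0,"turn":0.15,"hand":-1},
    {"x":0.017,"y":0.0037,"z":0,"turn":0.2,"hand":-1},
    {"x":0.0211,"y":0.0052,"z":0,"turn":0.25,"hand":-1},
    {"x":0.0251,"y":0.0068,"z":0,"turn":0.3,"hand":-1},
    {"x":0.0291,"y":0.0087,"z":0,"turn":0.35,"hand":-1},
    {"x":0.0291,"y":0.0087,"z":0,"turn":0.35,"hand":-1},
  ],
)

```text
clock: 6.32
position: [0.5148, 0.0472, 0.0474]
orientation: [[-0.302, 0.953, 0.004], [0.953, 0.302, 0.0], [-0.001, 0.004, -1.0]]
wrist_force: [1.1, 0.6, 6.7]
finger_gap: -0.003
```

```bash
python3 - <<'E'
from h import *
s=telemetry.read_state();print({k:np.round(s[k],4).tolist() for k in('clock','position','wrist_force','wrist_torque')})
C=shot('side','side4.png');shot('top','top4.png')
a=cv2.imread('pics/side4.png');cv2.imwrite('pics/side4z.png',cv2.resize(a[100:250,180:380],None,fx=4,fy=4,interpolation=cv2.INTER_CUBIC))
E
```

```text
{'clock': 6.325, 'position': [0.5148, 0.0472, 0.0474], 'wrist_force': [1.0625, 0.634, 6.6837], 'wrist_torque': [0.0668, -0.0855, -0.0191]}
```

View pics/side4z.png

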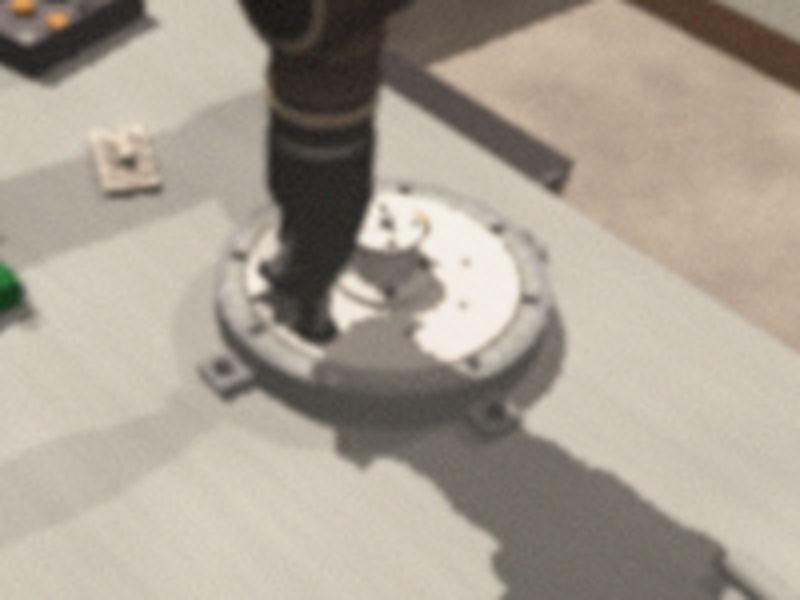

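```bash
python3 - <<'E'
from h import *
import pickle
s=pickle.load(open('c0.pkl','rb'))['side']
zs=lambda p:(180+(p[0]+.5)/4-.5,100+(p[1]+.5)/4-.5)
a=np.array([.6016,.0661])
for n,L in dict(old=[(445,238),(471,280),(447,321),(323,233),(294,270)],new=[(466,262),(462,303),(412,330)]).items():
  for p in L:
    q=atz(s,zs(p),.04)[:2]-a; print(n,p,round(np.linalg.norm(q),4),round(np.degrees(np.arctan2(q[1],q[0])),1))
E
```

```text
old (445, 238) 0.0715 2.0
old (471, 280) 0.07 -43.9
old (447, 321) 0.0715 -88.8
old (323, 233) 0.0696 92.0
old (294, 270) 0.0703 136.7
new (466, 262) 0.0699 -25.5
new (462, 303) 0.0686 -68.3
new (412, 330) 0.0676 -113.1
```

Emit:
drive_tool(
  targets=[
    {"x":0,"y":0,"z":-0.008,"turn":0,"hand":-1},
    {"x":0,"y":0,"z":-0.016,"turn":0,"hand":-1},
    {"x":0.0035,"y":0.0005,"z":-0.016,"turn":0.04,"hand":-1},
    {"x":0.0076,"y":0.0013,"z":-0.016,"turn":0.08,"hand":-1},
    {"x":0.0105,"y":0.002,"z":-0.016,"turn":0.115,"hand":-1},
    {"x":0.0135,"y":0.0027,"z":-0.016,"turn":0.15,"hand":-1},
    {"x":0.0156,"y":0.0033,"z":-0.016,"turn":0.175,"hand":-1},
    {"x":0.0177,"y":0.004,"z":-0.016,"turn":0.2,"hand":-1},
    {"x":0.0198,"y":0.0047,"z":-0.016,"turn":0.225,"hand":-1},
    {"x":0.0218,"y":0.0055,"z":-0.016,"turn":0.25,"hand":-1},
    {"x":0.0218,"y":0.0055,"z":-0.016,"turn":0.25,"hand":-1},
  ],
)

```text
clock: 7.8
position: [0.5114, 0.0685, 0.0619]
orientation: [[-0.057, 0.998, -0.001], [0.998, 0.057, -0.002], [-0.002, -0.001, -1.0]]
wrist_force: [-0.3, -5.0, 1.5]
finger_gap: -0.002
```

```bash
python3 - <<'E'
from h import *
s=telemetry.read_state();print({k:np.round(s[k],4).tolist() for k in('clock','position','orientation','wrist_force','wrist_torque')})
C=shot('side','side5.png')
a=cv2.imread('pics/side5.png');cv2.imwrite('pics/side5z.png',cv2.resize(a[100:250,180:380],None,fx=4,fy=4,interpolation=cv2.INTER_CUBIC))
E
```

```text
{'clock': 7.8, 'position': [0.5114, 0.0685, 0.0619], 'orientation': [[-0.0567, 0.9984, -0.0006], [0.9984, 0.0567, -0.002], [-0.002, -0.0007, -1.0]], 'wrist_force': [-0.3258, -5.0432, 1.535], 'wrist_torque': [-1.1288, 0.1986, -0.0122]}
```

View pics/side5z.png

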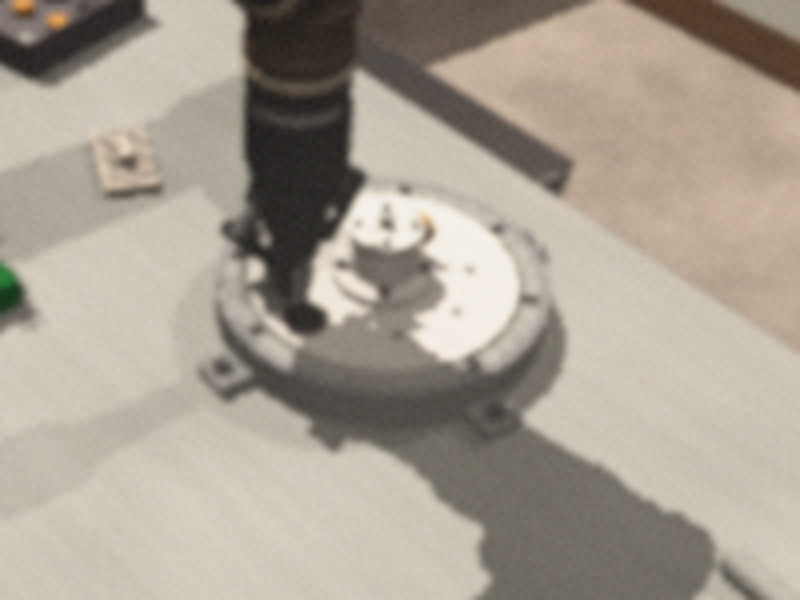

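```bash
python3 - <<'E'
from h import *
import pickle
s=pickle.load(open('c0.pkl','rb'))['side']
zs=lambda p:(180+(p[0]+.5)/4-.5,100+(p[1]+.5)/4-.5)
a=np.array([.6016,.0661])
for n,L in dict(new=[(471,270),(456,310),(397,332)]).items():
  for p in L:
    q=atz(s,zs(p),.04)[:2]-a; print(n,p,round(np.linalg.norm(q),4),round(np.degrees(np.arctan2(q[1],q[0])),1))
q=atz(s,zs((307,318)),.051)[:2]-a;print('cap',np.linalg.norm(q),np.degrees(np.arctan2(q[1],q[0])))
E
```

```text
new (471, 270) 0.0713 -33.8
new (456, 310) 0.0686 -76.6
new (397, 332) 0.0677 -123.1
cap 0.08895964090902186 -172.82773311960992
```

Emit:
drive_tool(
  targets=[
    {"x":0.0021,"y":0.0003,"z":0,"turn":0.025,"hand":-1},
    {"x":0.0043,"y":0.0006,"z":0,"turn":0.05,"hand":-1},
    {"x":0.0065,"y":0.0012,"z":0,"turn":0.075,"hand":-1},
    {"x":0.0086,"y":0.0018,"z":0,"turn":0.1,"hand":-1},
    {"x":0.0103,"y":0.0024,"z":0,"turn":0.12,"hand":-1},
    {"x":0.012,"y":0.0028,"z":0,"turn":0.14,"hand":-1},
    {"x":0.012,"y":0.0028,"z":0,"turn":0.14,"hand":-1},
  ],
)

```text
clock: 8.72
position: [0.5132, 0.081, 0.0618]
orientation: [[0.083, 0.997, -0.001], [0.997, -0.083, -0.001], [-0.001, -0.001, -1.0]]
wrist_force: [-2.7, -4.4, 2.7]
finger_gap: 0.003
```

```bash
cat > look.py <<'E'
from h import *
import sys
n=sys.argv[1]
s=telemetry.read_state();print({k:np.round(s[k],4).tolist() for k in('clock','position','orientation','wrist_force','wrist_torque')})
C=shot('side',f'side{n}.png')
a=cv2.imread(f'pics/side{n}.png');cv2.imwrite(f'pics/side{n}z.png',cv2.resize(a[130:210,225:325],None,fx=8,fy=7.5,interpolation=cv2.INTER_CUBIC))
E
python3 look.py 6
```

```text
{'clock': 8.725, 'position': [0.5132, 0.081, 0.0618], 'orientation': [[0.0826, 0.9966, -0.0011], [0.9966, -0.0826, -0.0011], [-0.0012, -0.001, -1.0]], 'wrist_force': [-2.706, -4.4395, 2.6767], 'wrist_torque': [-0.8734, 0.5013, -0.0387]}
```

View pics/side6z.png

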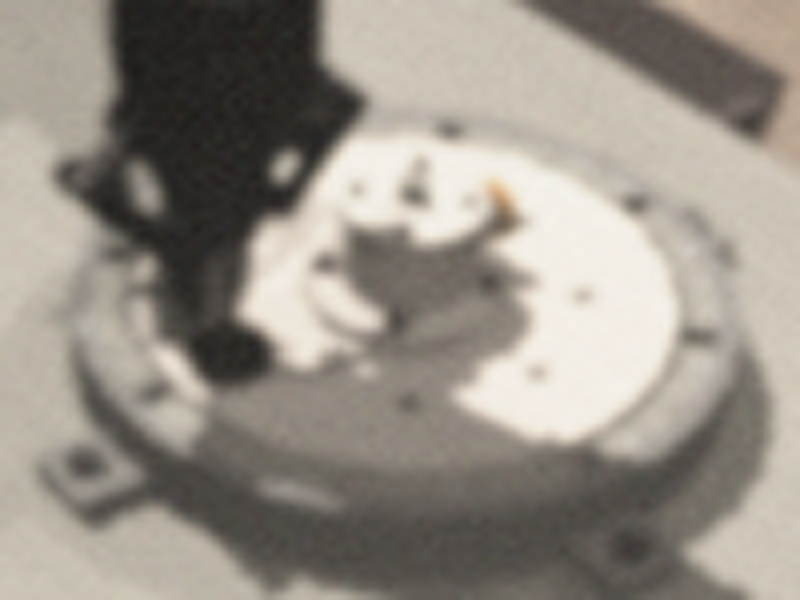

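Emit:
drive_tool(
  targets=[
    {"x":0.0009,"y":0.0001,"z":0,"turn":0.01,"hand":-1},
    {"x":0.0017,"y":0.0002,"z":0,"turn":0.02,"hand":-1},
    {"x":0.0026,"y":0.0004,"z":0,"turn":0.03,"hand":-1},
    {"x":0.003,"y":0.0005,"z":0,"turn":0.035,"hand":-1},
    {"x":0.003,"y":0.0005,"z":0,"turn":0.035,"hand":-1},
  ],
)

```text
clock: 9.4
position: [0.5145, 0.0848, 0.0617]
orientation: [[0.117, 0.993, -0.0], [0.993, -0.117, 0.0], [0.0, -0.0, -1.0]]
wrist_force: [-1.0, -1.2, -0.8]
finger_gap: -0.001
```

```bash
python3 look.py 7
```

```text
{'clock': 9.4, 'position': [0.5145, 0.0848, 0.0617], 'orientation': [[0.1173, 0.9931, -0.0002], [0.9931, -0.1173, 0.0004], [0.0004, -0.0003, -1.0]], 'wrist_force': [-1.0375, -1.1923, -0.8153], 'wrist_torque': [-0.136, 0.154, -0.0411]}
```

View pics/side7z.png

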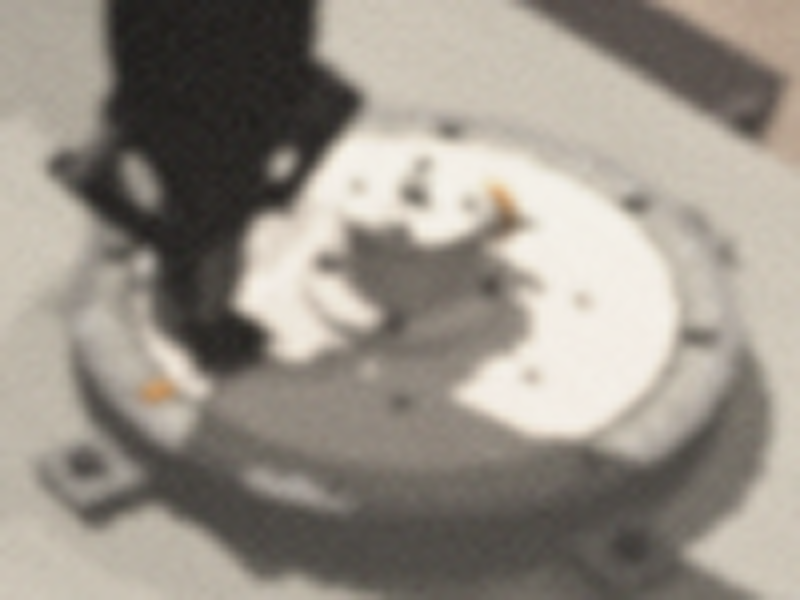

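Emit:
drive_tool(
  targets=[
    {"x":-0.002,"y":0,"z":0,"turn":0,"hand":-1},
    {"x":-0.004,"y":0,"z":0,"turn":0,"hand":-1},
    {"x":-0.004,"y":0,"z":-0.015,"turn":0,"hand":-1},
    {"x":-0.004,"y":0,"z":-0.05,"turn":0,"hand":-1},
    {"x":-0.004,"y":0,"z":-0.1,"turn":0,"hand":-1},
    {"x":-0.004,"y":0,"z":-0.15,"turn":0,"hand":-1},
    {"x":0.02,"y":-0.02,"z":-0.18,"turn":0,"hand":-1},
    {"x":0.07,"y":-0.04,"z":-0.2,"turn":0,"hand":-1},
    {"x":0.12,"y":-0.06,"z":-0.2,"turn":0,"hand":-1},
    {"x":0.17,"y":-0.08,"z":-0.2,"turn":0,"hand":-1},
    {"x":0.22,"y":-0.1,"z":-0.2,"turn":0,"hand":-1},
    {"x":0.27,"y":-0.12,"z":-0.2,"turn":0,"hand":-1},
    {"x":0.32,"y":-0.14,"z":-0.2,"turn":0,"hand":-1},
    {"x":0.37,"y":-0.16,"z":-0.2,"turn":0,"hand":-1},
    {"x":0.37,"y":-0.16,"z":-0.2,"turn":0,"hand":-1},
    {"x":0.37,"y":-0.16,"z":-0.2,"turn":0,"hand":-1},
  ],
)

```text
clock: 11.45
position: [0.3992, 0.4706, 0.2624]
orientation: [[0.117, 0.993, 0.0], [0.993, -0.117, -0.0], [-0.0, 0.0, -1.0]]
wrist_force: [0.3, -0.4, -0.9]
finger_gap: -0.002
```

```bash
python3 look.py 8; python3 - <<'E'
from h import *
shot('top','top8.png')
a=cv2.imread('pics/top8.png');cv2.imwrite('pics/top8z.png',cv2.resize(a[80:230,130:330],None,fx=4,fy=4,interpolation=cv2.INTER_CUBIC))
E
```

```text
{'clock': 11.45, 'position': [0.3992, 0.4706, 0.2624], 'orientation': [[0.1172, 0.9931, 0.0003], [0.9931, -0.1172, -0.0001], [-0.0, 0.0003, -1.0]], 'wrist_force': [0.282, -0.4265, -0.9485], 'wrist_torque': [-0.0269, -0.0024, 0.0004]}
```

View pics/side8z.png

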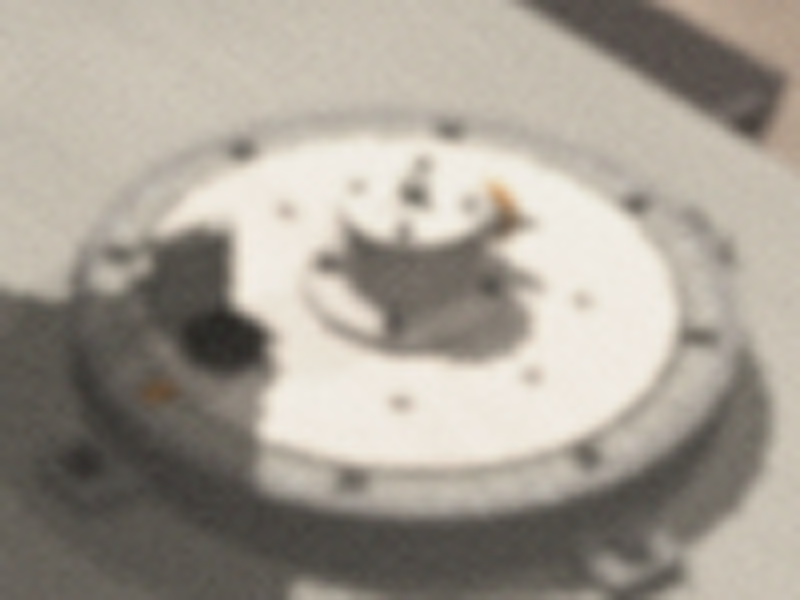

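View pics/top8z.png

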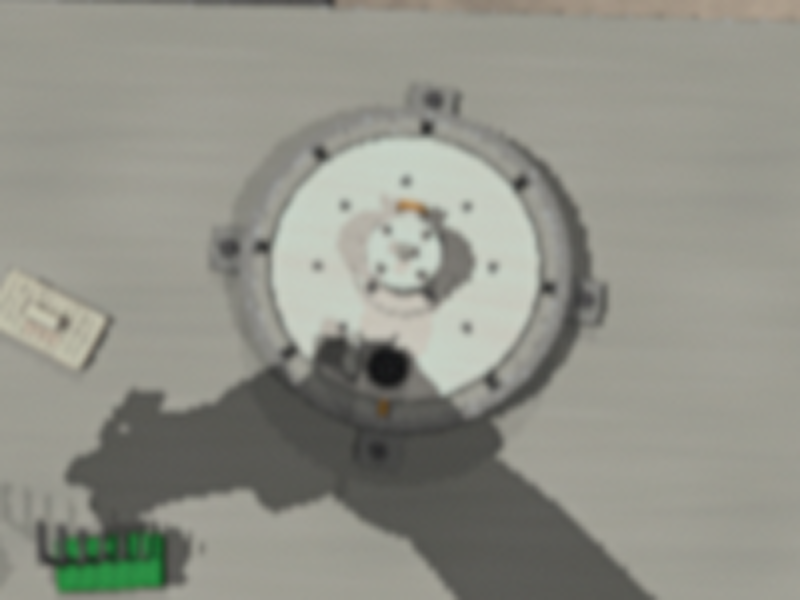

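```bash
python3 - <<'E'
from h import *
import pickle
C=pickle.load(open('c0.pkl','rb'));t,s=C['top'],C['side']
print('cap',tri(t,(130+388.5/4-.5,80+367.5/4-.5),s,(225+223.5/8-.5,130+338/7.5-.5)))
print(robot.finish_job())
E
```

```text
cap (array([0.51311508, 0.07182714, 0.05805474]), np.float64(0.002137889199816712))
the job is handed in; nothing more can be done
None
```

The table is turned clockwise to the next notch and locked there. I handed the job in at about 11.5 s.

**What I did**
- I pressed the cap in by about 10 mm with the shut fingertips, at 6–8 N.
- I turned the disc clockwise to about 0.43 rad with the cap held in. My angle estimates suggest the finger wasn't yet on the lug, so friction on the cap probably did most of that turn.
- I then raised the finger clear of the cap and pushed on the lug face, at about 5 N, in small steps.
- At about 0.77 rad the brass tongue reappeared in the next notch and the push force dropped. I backed off the lug, lifted clear and moved the arm away.

**Last checks**
- **Lock:** the side and top pictures both show the tongue in the very next notch clockwise. The top of the cap measured 58 mm high, against 57 mm when fully out.
- **Loose things:** the reflector and hex key holder look the same in the top picture as at the start. The ratchet was outside the pictures I checked at the end, but the arm never went near it.
- **Arm:** it touches nothing, and the wrist reads only noise, about 1 N.
- **Disagreements:** the two cameras differed by about 5 mm on the turning axis, so I used their mean. The two sight lines for the cap missed each other by about 2 mm. Neither affected the result.

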